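Sort three look-alike gas cylinders by weight

ROBOT

A 6-joint arm with a two-finger parallel gripper is mounted at the origin on the work surface. World frame = base frame: x ahead of the robot, y to its left, z up, the work surface at z = 0. Lengths are in m, angles in rad, forces in N, time in s.
With the tool pointing down it reaches from about 0.4 to 0.825 m from the base axis. Payload 7 kg.
Tool frame: the origin (TCP) lies at the very end of the fingers, on their centre line; the grasp point (between the pads) lies 19 mm behind it (grip_depth is the distance from the TCP to the grasp point, in m); z points along the fingers, y is the line along which they close (so a half turn about z gives the same grasp; the last joint's range is limited). The gripper opens to 85 mm and grips with 20 to 120 N. Pads are 22 mm wide; open, the fingers measure 114 mm over their backs; the gripper's body (76 mm by 85 mm) begins 54 mm behind the grasp point. The pads swing forward as they close: fully open they stand 13 mm farther back than shut.
Start: joints at [1.517, 0.359, 0.012, 0, -1.224, -0.288], TCP at [0.226, 0.636, 0.231] pointing down, gripper open.
Joint ranges: [-3.07, 3.07], [-1.43, 2.12], [-1.02, 1.25], [-3.03, 1.67], [-3.05, -0], [-3.03, 3.03]. Speed limits (rad/s): [2.39, 2.39, 3.01, 3.14, 3.14, 3.14].

INTERFACE

Orientations are given as a 3x3 rotation matrix whose columns are the frame's x, y, z axes.
In Python, from rig import get_obs, read_camera, job_done, search_frame, pinpoint, grip_depth gives the robot as it stands.
- The arm moves only by the tool arm_command, never from a script. Its argument "plan" is a list of rows, each a list of 7 numbers: the shift along the tool's x, y, z in m, then the turn, a rotation vector about the tool's x, y, z in rad, then the opening, from 0 (shut) to 1 (fully open). In form: [[x, y, z, ax, ay, az, fingers], ...]. A call has 1 to 10 rows; each row shifts and turns the commanded pose from where the row before left it, along the tool's axes as they then stand; what a row does not reach is not made up. A row lasts 1/10 s, in which the tool goes at most 50 mm and 8.59 degrees, less where a joint would pass 70% of its speed; a pose out of reach is approached as far as the arm can. A call is refused whole if a number of a shift passes 0.05 or a number of a turn 0.15, either way. A call with a gripper value outside its range is refused whole. The fingers move at their own pace and stop on an object; "squeeze" is the grip in N (left out, the last holds). Time passes only in rows, so rows that do not move let the fingers close. It gives the time, the measured TCP pose, the force, the opening and the grip force at its end, in the units of the state.
- get_obs(): the state, without advancing time (a new reading comes with each control period).
- read_camera(name): name is "scene" or "top"; returns a dict with "pixels" (384x512x3 uint8, red, green, blue), "depth" (384x512 float32, m along the optical axis (not along the pixel's ray), 0 where there is no reading), "fx", "fy", "cx", "cy" (pixels), "camera_from_world" (4x4, takes a point from world to camera coordinates). Camera axes: x right, y down, z forward; pixel columns grow to the right and rows downward; lengths in m; the calibration is good to about 2 mm. A picture is of the moment at which its call begins.
- job_done(): hands the job in; it is judged then, once.
Trained networks look in a picture, given as the dict that the camera call returned (one of the last four; its "shot" number tells which), for a name from the list of things; names that differ only in an ending like _2 or _b are one class to them, and where a whole thing is asked for, a point or a joint stands for the part that bears it (a point fixed in the world has none). Each returns a list of dicts, best first, with "confidence" (0 to 1); they miss things now and then, are a little off and sometimes report something else, mostly with a low value. They report only what shows in the picture. A call takes as long as a camera call. They do not tell look-alikes from the thing itself.
- search_frame(name, picture): "box" ([centre column, centre row, width, height] in pixels, round what is visible of it).
- pinpoint(name, picture): "xy" ([column, row] in pixels: a listed point, or the origin of a listed thing).
The state is a dict: "time_s": time; "joints": joint angles; "qvel": joint speeds; "joint_torque": joint torques, N m; "eef_pos": TCP position; "eef_rot": TCP orientation; "ft_force": force on the tool from outside, world axes, zero at the start; "ft_torque": the same for the moment, N m; "gripper_width": opening from 0.0 (shut) to 1.0 (fully open); "finger_force": force on a finger pad.
Only numpy, scipy, OpenCV 4.12 (cv2) and the standard library are available. Lean on these libraries where they do the work, as an engineer would, in place of code of your own. Each camera call takes 0.05 s, during which the arm holds its last target. There are 200 camera calls.

TASK

Three look-alike gas cylinders lean in the wire rack and only their weight tells them apart: one is full, one is part-used and one is empty. Stand the full one upright in the round dish of the regulator stand, stand the empty one upright in the free bay of the returns crate, and leave the part-used one leaning in its own place in the rack. Set the cylinders down without dropping them or knocking them over, and leave everything else on the counter where it is.

Things in the scene. Friction and masses are not known exactly. Their poses are not given: they have to be found in the camera images.
- cyl_a_mid (a point): Middle of a gas cylinder: on its axis, 90 mm from its base; z axis from base to valve. All three look alike, 180 mm tall: blue body, diameter 62 mm, straight from the base to 150 mm, white band at 118 to 130 mm, aluminium shoulder, brass neck (24 mm wide) at 158 to 166 mm, black valve cap (34 mm wide) on top. At the start it leans in the rack.
- cyl_a: The same cylinder as cyl_a_mid, taken at the centre of its flat base; z axis from base to valve. Which one is full, part-used or empty changes from run to run. Full: 0.76 to 0.84 kg in all; part-used: 0.51 to 0.59 kg; empty: 0.34 to 0.38 kg. Centre of mass on the axis, 60 to 85 mm from the base.
- cyl_b_mid (a point): Middle of a gas cylinder: on its axis, 90 mm from its base; z axis from base to valve. All three look alike, 180 mm tall: blue body, diameter 62 mm, straight from the base to 150 mm, white band at 118 to 130 mm, aluminium shoulder, brass neck (24 mm wide) at 158 to 166 mm, black valve cap (34 mm wide) on top. At the start it leans in the rack.
- cyl_b: The same cylinder as cyl_b_mid, taken at the centre of its flat base; z axis from base to valve. Which one is full, part-used or empty changes from run to run. Full: 0.76 to 0.84 kg in all; part-used: 0.51 to 0.59 kg; empty: 0.34 to 0.38 kg. Centre of mass on the axis, 60 to 85 mm from the base.
- cyl_c_mid (a point): Middle of a gas cylinder: on its axis, 90 mm from its base; z axis from base to valve. All three look alike, 180 mm tall: blue body, diameter 62 mm, straight from the base to 150 mm, white band at 118 to 130 mm, aluminium shoulder, brass neck (24 mm wide) at 158 to 166 mm, black valve cap (34 mm wide) on top. At the start it leans in the rack.
- cyl_c: The same cylinder as cyl_c_mid, taken at the centre of its flat base; z axis from base to valve. Which one is full, part-used or empty changes from run to run. Full: 0.76 to 0.84 kg in all; part-used: 0.51 to 0.59 kg; empty: 0.34 to 0.38 kg. Centre of mass on the axis, 60 to 85 mm from the base.
- rack: Dark fixed wire rack, 340 mm wide (y), 100 high; origin under its middle, -x side to the robot. Three cradles 110 mm apart hold the cylinders leaning 0.5 rad, valves to +x (away from the robot): two sloping bars under each, reaching 100 mm up along it, and a toe plate. 48 mm is free between cylinders. A straight lift frees one; set back in the pose it came from, it lies in place.
- stand: Regulator stand, fixed: black rubber pad 200 x 130 mm, 6 mm thick, with the dish on it; origin under the centre of the dish. A post with the regulator and gauge, 260 mm high, rises 120 mm from the dish centre on the stand's +x side (regulator and gauge reach to 87 mm from the dish centre).
- stand_dish (a point): Centre of the floor of the round aluminium dish (10 mm above the counter). Inner diameter 86 mm, rim 8 mm above the dish floor. One cylinder stands in it.
- crate: Grey open returns crate, fixed, 230 mm (its x) by 116 mm (its y), 75 mm high, walls 5 mm, a wall across the middle makes two bays; origin under its centre. The bay on its -x side is free, that on its +x side holds a spent filter cartridge.
- crate_bay (a point): Centre of the floor of the crate's free bay, 5 mm above the counter; the bay is 107 mm (crate x) by 106 mm (crate y) inside, its walls reach 70 mm above this floor; axes as the crate's.
- shaker: Bystander: tall upturned steel shaker tin, 88 mm across its foot, 155 tall; origin at the centre of its underside.
- tin_small: Bystander: short upturned steel tin, 80 mm across its foot, 108 tall; origin at the centre of its underside.
- tumbler: Bystander: clear glass tumbler, 72 mm across, 100 tall; origin at the centre of its underside.
- jigger: Bystander: small brass double-cone measure, 48 mm across, 90 tall; origin at the centre of its underside.
- sponge: Bystander: green sponge block, 90 x 60 x 30 mm; origin at the centre of its underside.
- squeeze: Bystander: black bottle, 60 mm across, 170 tall; origin at the centre of its underside.
- filter: Bystander: white spent filter cartridge with a green band, 60 mm across, 100 tall, standing in the far bay of the crate; origin at the centre of its underside.
There are look-alikes about, which are no part of the job. Leave any purple look-alike of the cyl_c alone.

How it is judged:
By the outcome, as a careful person would: the job done as asked, in the order asked, and still so for the second after the job is handed in, with the robot touching nothing.
It also fails if it takes over 72 s, if anything falls off the work surface, if the arm or the gripper's body presses on something with over 40 N, if the wrist force passes 120 N, or if a joint passes its speed limit or range.

## Working session

There is one attempt and no reset: what is moved stays moved. The work goes in short steps, Python scripts to look and compute and a tool call to move; the robot and the scene stay as the last step left them, time stands still between calls to the robot, and variables do not carry over. Pictures are saved under pics/ and viewed, at most 10 in all, crops included, and the job is handed in when it is done.

Besides the shell and the picture viewer there is one more tool, called after "Call:" as a command line: name --pt "numbers of a row" for each row, then --argument value for the rest. arm_command: Moves the arm, as the interface text tells. Its arguments: {"type":"object","properties":{"plan":{"type":"array","items":{"type":"array","items":{"type":"number"}}},"squeeze":{"type":"number"}},"required":["plan"]}

```bash
ls; mkdir -p pics; cat > h.py <<'E'
import numpy as np, cv2
from rig import *
def world(p,u,v,z=None,d=None):
    M=np.linalg.inv(p["camera_from_world"])
    r=np.array([(u-p["cx"])/p["fx"],(v-p["cy"])/p["fy"],1.])
    if d is None and z is None:
        d=p["depth"][int(round(v)),int(round(u))]
    o=M[:3,3]; R=M[:3,:3]@r
    if z is not None: d=(z-o[2])/R[2]
    return o+R*d
def cloud(p):
    h,w=p["depth"].shape; U,V=np.meshgrid(np.arange(w),np.arange(h)); d=p["depth"]
    P=np.stack([(U-p["cx"])/p["fx"]*d,(V-p["cy"])/p["fy"]*d,d,np.ones_like(d)],-1)
    return (P@np.linalg.inv(p["camera_from_world"]).T)[...,:3]
E
python3 - <<'E'
from h import *
o=get_obs(); print({k:np.round(v,3).tolist() for k,v in o.items()}, grip_depth)
for n in("scene","top"):
    p=read_camera(n); cv2.imwrite(f"pics/{n}0.png",p["pixels"][...,::-1])
    print(n,np.round(np.linalg.inv(p["camera_from_world"])[:3],2).tolist(),p["fx"])
    for t in["cyl_a_mid","cyl_a","rack","stand_dish","stand","crate_bay","crate","shaker","tin_small","tumbler","jigger","sponge","squeeze","filter"]:
        r=pinpoint(t,p); print(t,[(np.round(x["xy"]).tolist(),round(x["confidence"],2),np.round(world(p,*x["xy"],z={"stand_dish":.01,"crate_bay":.005,"cyl_a_mid":.1}.get(t,0)),3).tolist()) for x in r[:5]])
E
```

```text
pics
{'time_s': 0.0, 'joints': [1.517, 0.359, 0.011, -0.0, -1.224, -0.288], 'qvel': [0.002, -0.001, -0.001, 0.001, -0.0, -0.001], 'joint_torque': [-0.001, -58.331, 29.341, 6.937, -0.006, 0.0], 'eef_pos': [0.226, 0.635, 0.23], 'eef_rot': [[0.942, -0.335, -0.0], [-0.335, -0.942, -0.002], [0.0, 0.002, -1.0]], 'ft_force': [1.235, -0.803, 0.658], 'ft_torque': [0.022, 0.037, 0.014], 'finger_force': 0.0, 'gripper_width': 0.998} 0.0187
scene [[-0.86, 0.3, -0.42, 1.32], [0.52, 0.46, -0.72, 1.47], [-0.02, -0.84, -0.55, 1.14]] 455.25238502194856
cyl_a_mid [([239.0, 174.0], 0.6, [0.491, -0.138, 0.1]), ([219.0, 170.0], 0.34, [0.555, -0.216, 0.1])]
cyl_a [([278.0, 205.0], 0.92, [0.4, 0.047, -0.0]), ([396.0, 262.0], 0.91, [0.235, 0.608, 0.0]), ([261.0, 193.0], 0.74, [0.415, -0.076, 0.0])]
rack [([254.0, 206.0], 0.67, [0.495, -0.003, 0.0])]
stand_dish [([294.0, 252.0], 0.85, [0.532, 0.366, 0.01]), ([200.0, 232.0], 0.21, [0.783, 0.053, 0.01])]
stand []
crate_bay [([227.0, 170.0], 0.69, [0.451, -0.354, 0.005])]
crate [([216.0, 168.0], 0.95, [0.48, -0.412, 0.0])]
shaker [([222.0, 242.0], 0.9, [0.736, 0
[... 860 characters left out ...]
0.02, 0.0])]
stand_dish [([183.0, 184.0], 0.66, [0.545, 0.36, 0.01])]
stand [([181.0, 187.0], 0.56, [0.534, 0.366, 0.0]), ([336.0, 231.0], 0.2, [0.375, -0.202, 0.0])]
crate_bay [([385.0, 206.0], 0.66, [0.466, -0.384, 0.005])]
crate [([380.0, 194.0], 0.58, [0.51, -0.365, 0.0])]
shaker [([242.0, 131.0], 0.56, [0.748, 0.143, 0.0])]
tin_small [([325.0, 119.0], 0.7, [0.793, -0.166, 0.0])]
tumbler [([274.0, 124.0], 0.93, [0.772, 0.026, 0.0])]
jigger [([241.0, 130.0], 0.59, [0.749, 0.148, 0.0])]
sponge [([338.0, 234.0], 0.97, [0.364, -0.209, 0.0])]
squeeze [([410.0, 167.0], 0.58, [0.614, -0.48, 0.0])]
filter [([381.0, 179.0], 0.79, [0.567, -0.372, 0.0]), ([326.0, 120.0], 0.64, [0.792, -0.17, 0.0])]
```

View pics/scene0.png

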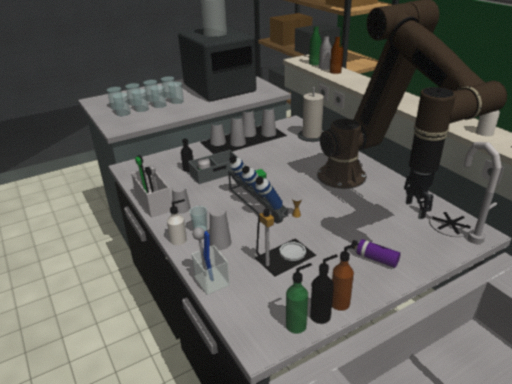

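View pics/top0.png

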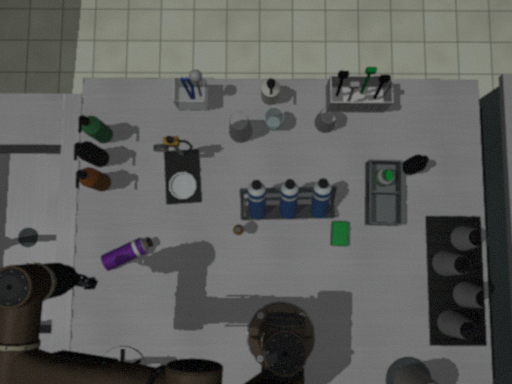

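Cylinders in top view: blue at (257,200), (288,200) and (321,198), all in the rack. The look-alikes are the purple one lying at (128,253) and the bottles at (95,130), (92,153) and (95,179). By the description I choose the three blue ones. The dish is at (182,186) and the crate's free bay at (384,207). Next I measure from depth and check one close crop.

```bash
cat > m.py <<'E'
from h import *
from scipy.optimize import least_squares
S=[read_camera(n) for n in("scene","top")]
P=[];C=[];W=[]
for p in S:
    c=cloud(p); ok=p["depth"]>0; P.append(c[ok]); C.append(p["pixels"][ok].astype(int)); 
T=P[1]
P=np.vstack(P);C=np.vstack(C)
blue=(C[:,2]>C[:,0]+25)&(C[:,2]>C[:,1]+8)
wht=(C.min(1)>110)
reg=(abs(P[:,0]-.5)<.15)&(abs(P[:,1]+.02)<.22)&(P[:,2]>.02)&(P[:,2]<.22)
for n,y0 in zip("abc",(.085,-.025,-.135)):
    near=reg&(abs(P[:,1]-y0)<.045)
    B=P[near&blue]
    f=lambda q:(np.linalg.norm(np.cross(B-[.5,q[0],q[1]],np.r_[np.sin(q[2])*np.cos(q[3]),np.sin(q[2])*np.sin(q[3]),np.cos(q[2])]),axis=1)-.031)
    r=least_squares(f,[y0,.12,.5,0],loss="soft_l1",f_scale=.003); q=r.x
    d=np.r_[np.sin(q[2])*np.cos(q[3]),np.sin(q[2])*np.sin(q[3]),np.cos(q[2])];o=np.r_[.5,q[0],q[1]]
    A=P[near]; s=(A-o)@d; ra=np.linalg.norm(np.cross(A-o,d),axis=1)
    top=np.percentile(s[(ra<.016)],[50,90,99]); w=wht[near]&(ra<.036); bs=s[w]
    base=o+d*(np.median(bs)-.124) if len(bs) else None
    print(n,len(B),"lean,yaw",q[2:].round(3),"rms",np.sqrt((r.fun**2).mean()).round(4),"base(top)",(o+d*(top[2]-.18)).round(4),"base(band)",None if base is None else base.round(4),np.percentile(bs,[5,95])if len(bs) else 0, top)
D=P[(abs(P[:,0]-.54)<.06)&(abs(P[:,1]-.365)<.06)&(P[:,2]>.0135)&(P[:,2]<.025)]
r=least_squares(lambda q:np.hypot(D[:,0]-q[0],D[:,1]-q[1])-q[2],[.54,.365,.045],loss="soft_l1",f_scale=.003);print("dish",len(D),r.x.round(4))
K=P[(abs(P[:,0]-.5)<.16)&(abs(P[:,1]+.38)<.1)&(P[:,2]>.066)&(P[:,2]<.082)]
print("crate rect",len(K),cv2.minAreaRect((K[:,:2]*1000).astype(np.float32)),np.percentile(K,[1,50,99],axis=0).round(3).tolist())
im=S[1]["pixels"][150:240,150:430,::-1];cv2.imwrite("pics/crop1.png",cv2.resize(im,None,fx=2.8,fy=2.8,interpolation=cv2.INTER_CUBIC))
H=T[(abs(T[:,0]-.5)<.3)&(abs(T[:,1])<.55)&(T[:,2]>.16)]
print("tall",[(H[k][:,:2].mean(0).round(2).tolist(),len(H[k])) for k in [H[:,2]>.2]])
E
python3 m.py
```

```text
a 487 lean,yaw [0.498 0.031] rms 0.0027 base(top) [0.4407 0.0877 0.0398] base(band) [0.4532 0.0881 0.0628] [-0.00117813  0.03397761] [0.04770302 0.05324992 0.05573679]
b 330 lean,yaw [0.489 0.023] rms 0.0024 base(top) [ 0.4446 -0.0218  0.0403] base(band) [ 0.4569 -0.0216  0.0636] [0.02593152 0.03812888] [0.05391829 0.05845473 0.06194266]
c 327 lean,yaw [0.498 0.02 ] rms 0.0023 base(top) [ 0.4469 -0.1313  0.0403] base(band) [ 0.4596 -0.131   0.0636] [0.03282535 0.04525427] [0.06175927 0.06592653 0.06890361]
dish 352 [0.538  0.3622 0.045 ]
crate rect 704 ((513.2341918945312, -389.4990234375), (248.7125244140625, 178.50242614746094), 1.305952787399292) [[0.395, -0.463, 0.066], [0.547, -0.368, 0.073], [0.635, -0.303, 0.082]]
tall [([0.63, 0.33], 326)]
```

View pics/crop1.png

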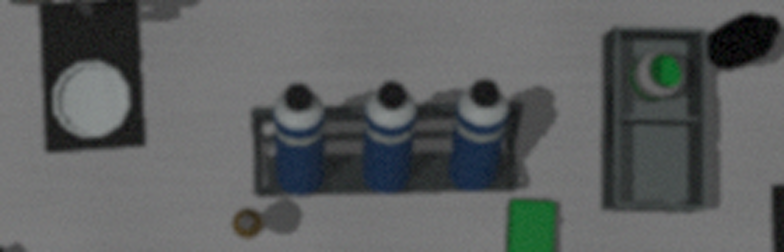

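Crop: the three blue cylinders at (299,140), (389,140) and (480,140) lean in the rack with valves away from the robot. The dish is at (91,98), the empty bay at (657,165), and the filter is in the far bay at (660,73). Next I refine the crate position.

```bash
python3 - <<'E'
from h import *
from scipy.optimize import least_squares
K=[]
for n in("scene","top"):
    p=read_camera(n); c=cloud(p)[p["depth"]>0]
    k=c[(c[:,0]>.36)&(c[:,0]<.66)&(abs(c[:,1]+.38)<.1)&(c[:,2]>.068)&(c[:,2]<.08)]; K.append(k)
    print(n,len(k),"y",np.histogram(k[:,1],np.arange(-.48,-.28,.01))[0],"x",np.histogram(k[:,0],np.arange(.36,.67,.01))[0])
    px=[]
    for t in("crate","crate_bay"): print(t,[(x["xy"],x["confidence"]) for x in pinpoint(t,p)],[x["box"] for x in search_frame(t,p)])
k=np.vstack(K)
def f(q):
    c,s=np.cos(q[2]),np.sin(q[2]); d=k[:,:2]-q[:2]; u=d[:,0]*c+d[:,1]*s; v=-d[:,0]*s+d[:,1]*c
    a=np.abs(np.abs(u)-.1125);b=np.abs(np.abs(v)-.0555)
    return np.minimum(np.minimum(np.hypot(a,np.maximum(0,abs(v)-.058)),np.hypot(b,np.maximum(0,abs(u)-.115))),np.hypot(u,np.maximum(0,abs(v)-.058)))
best=min((least_squares(f,[x,y,.0],loss="soft_l1",f_scale=.003) for x in np.arange(.47,.56,.01) for y in np.arange(-.41,-.34,.01)),key=lambda r:r.cost)
q=best.x; print(q,best.cost, "bay",q[:2]-.056*np.r_[np.cos(q[2]),np.sin(q[2])], (abs(best.fun)<.004).mean())
E
```

```text
scene 217 y [ 2  2  8  9  1 23 43  8  6  7  3  6  6 20 12  3 33 24  1] x [ 0  0  1 13  5  5  1  3  3  7  6  9  5  6  6 11  7  5  7 14 10 11 17 17
  8 10 25  5  0  0  0]
crate [([217.5, 170.1], 0.93), ([190.3, 173.2], 0.4)] [[212.8, 169.5, 37.5, 36.2]]
crate_bay [([225.8, 171.2], 0.88)] [[212.8, 168.1, 41.5, 34.3]]
top 358 y [ 2  4  3 12  0 56 55  8  7 11 11 11 13 21 15 12 67 50  0] x [ 0  0  0 25 29 10 11  9 12  8 10 10  9  8  9 16 12  8 18 12 17 10 17 11
 16 13 57  1  0  0  0]
crate [([339.8, 234.1], 0.68)] [[382.4, 194.2, 34.1, 68.4]]
crate_bay [([382.9, 206.8], 0.76)] [[238.2, 230.8, 10.3, 12.2], [384.0, 193.3, 38.0, 67.8]]
[ 0.51177854 -0.36648725 -0.04743276] 0.009368161003000615 bay [ 0.45584153 -0.36383201] 0.6660869565217391
```

```bash
cat > g.py <<'E'
from h import *
from scipy.spatial.transform import Rotation as R
AX=np.r_[np.sin(.497)*np.cos(.025),np.sin(.497)*np.sin(.025),np.cos(.497)]
BASE=dict(a=np.r_[.4407,.0877,.040],b=np.r_[.4446,-.0218,.040],c=np.r_[.447,-.1313,.040])
H=.128
def rot(az,tilt): # tool z tilted forward along azimuth, y ~ -left
    z=np.r_[np.sin(tilt)*np.cos(az),np.sin(tilt)*np.sin(az),-np.cos(tilt)]
    y=np.r_[np.sin(az),-np.cos(az),0]; return np.c_[np.cross(y,z),y,z]
def go(pos,Rt,N=None,o=None):
    o=o or get_obs(); R0=o["eef_rot"]; w=R.from_matrix(R0.T@Rt).as_rotvec(); t=R0.T@(pos-o["eef_pos"])
    if N is None: N=int(max(np.ceil(np.linalg.norm(t)/.045),np.ceil(np.linalg.norm(w)/.12),1))
    A=R.from_rotvec(w/N); S=np.zeros((3,3)); Q=np.eye(3)
    for _ in range(N): S+=Q; Q=Q@A.as_matrix()
    p=np.linalg.solve(S,t); print("N",N,np.round(np.r_[p,w/N],4).tolist())
def grasp(n,tilt=.3,back=0,up=0,h=H):
    Rt=rot(.025,tilt); G=BASE[n]+h*AX; return G+(grip_depth-back)*Rt[:,2]+np.r_[0,0,up],Rt
def show():
    o=get_obs(); print("t",round(o["time_s"],2),"tcp",o["eef_pos"].round(4),"w",round(o["gripper_width"],3),"f",o["ft_force"].round(2),"j",o["joints"].round(2)); return o
E
python3 -c "
from g import *
show(); go(*grasp('a',back=.12)); print(grasp('a'))"
```

```text
t 2.1 tcp [0.2262 0.6359 0.2313] w 1.0 f [-0.23  0.16 -0.17] j [ 1.52  0.36  0.01 -0.   -1.22 -0.29]
N 14 [0.0242, 0.0357, 0.0018, 0.0039, 0.0212, -0.026]
(array([0.50723463, 0.08936371, 0.13464937]), array([[ 0.95503796,  0.0249974 ,  0.29542786],
       [ 0.02388092, -0.99968752,  0.00738724],
       [ 0.29552021,  0.        , -0.95533649]]))
```

Call:
arm_command --pt "0.0242 0.0357 0.0018 0.004 0.021 -0.026 1" --pt "0.0242 0.0357 0.0018 0.004 0.021 -0.026 1" --pt "0.0242 0.0357 0.0018 0.004 0.021 -0.026 1" --pt "0.0242 0.0357 0.0018 0.004 0.021 -0.026 1" --pt "0.0242 0.0357 0.0018 0.004 0.021 -0.026 1" --pt "0.0242 0.0357 0.0018 0.004 0.021 -0.026 1" --pt "0.0242 0.0357 0.0018 0.004 0.021 -0.026 1" --pt "0.0242 0.0357 0.0018 0.004 0.021 -0.026 1" --pt "0.0242 0.0357 0.0018 0.004 0.021 -0.026 1" --pt "0.0242 0.0357 0.0018 0.004 0.021 -0.026 1" --squeeze 80

```text
time_s: 3.1
eef_pos: [0.3829, 0.2335, 0.2333]
eef_rot: [[0.974, -0.078, 0.213], [-0.079, -0.997, -0.004], [0.212, -0.013, -0.977]]
ft_force: [0.6, 0.2, 0.8]
gripper_width: 1.005
finger_force: 0.0
```

Call:
arm_command --pt "0.0242 0.0357 0.0018 0.004 0.021 -0.026 1" --pt "0.0242 0.0357 0.0018 0.004 0.021 -0.026 1" --pt "0.0242 0.0357 0.0018 0.004 0.021 -0.026 1" --pt "0.0242 0.0357 0.0018 0.004 0.021 -0.026 1" --pt "0 0 0 0 0 0 1" --pt "0 0 0 0 0 0 1"

```text
time_s: 3.7
eef_pos: [0.4726, 0.0872, 0.2483]
eef_rot: [[0.956, 0.021, 0.293], [0.02, -1.0, 0.008], [0.294, -0.002, -0.956]]
ft_force: [-0.9, 0.4, 0.1]
gripper_width: 1.005
finger_force: 0.0
```

```bash
python3 -c "
from g import *
show(); go(*grasp('a',back=.12),1);go(*grasp('a'))"
```

```text
t 3.7 tcp [0.4726 0.0872 0.2483] w 1.005 f [-0.91  0.36  0.07] j [ 0.75 -0.17 -0.69  0.26 -0.84  0.69]
N 1 [-0.0004, -0.0013, -0.0012, -0.0008, 0.0021, -0.0039]
N 3 [-0.0001, -0.0004, 0.0396, -0.0003, 0.0007, -0.0013]
```

Call:
arm_command --pt "0 -0.0004 0.03 0 0.001 -0.001 1" --pt "0 -0.0004 0.03 0 0 -0.001 1" --pt "0 -0.0004 0.03 0 0 -0.001 1" --pt "0 0 0.02 0 0 0 1" --pt "0 0 0.009 0 0 0 1" --pt "0 0 0 0 0 0 1"

```text
time_s: 4.3
eef_pos: [0.5067, 0.0912, 0.1332]
eef_rot: [[0.956, 0.029, 0.292], [0.028, -1.0, 0.007], [0.292, 0.001, -0.956]]
ft_force: [0.2, -0.9, 1.2]
gripper_width: 1.0
finger_force: 0.0
```

```bash
python3 -c "
from g import *
show(); go(*grasp('a'),1)
F=[]
for i in range(5):
    p=read_camera('scene'); F.append(get_obs()['ft_force'])
print(np.mean(F,0),np.std(F,0))
im=p['pixels'][130:250,190:350,::-1];cv2.imwrite('pics/c2.png',cv2.resize(im,None,fx=4,fy=4))"
```

```text
t 4.3 tcp [0.5067 0.0912 0.1332] w 1.0 f [ 0.16 -0.86  1.16] j [ 0.67  0.02 -0.85  0.39 -0.49  0.61]
N 1 [0.0008, 0.0019, -0.0012, -0.0002, 0.0034, 0.0044]
[-0.39893901 -0.15354294  0.20022676] [0.47311659 0.42196501 0.37780045]
```

View pics/c2.png

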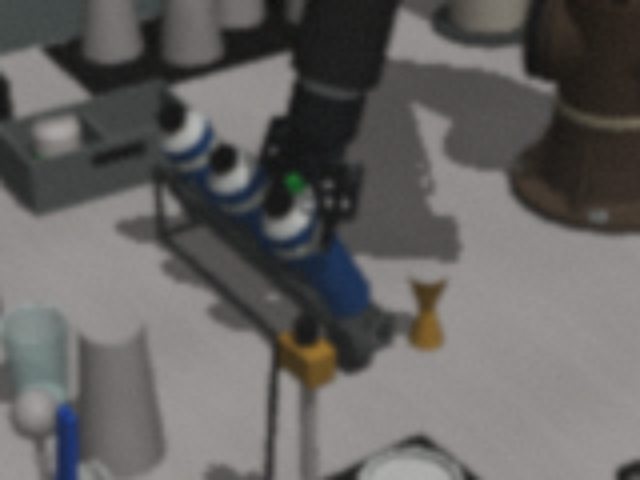

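The open gripper straddles cylinder a (crop pixel 290,210), with the neighbours clear. Closing now.

Call:
arm_command --pt "0 0.0015 0 0 0 0.004 0.85" --pt "0 0 0 0 0 0 0.75" --pt "0 0 0 0 0 0 0.6" --pt "0 0 0 0 0 0 0.4" --pt "0 0 0 0 0 0 0.4" --pt "0 0 0 0 0 0 0.4" --squeeze 80

```text
time_s: 5.15
eef_pos: [0.5073, 0.0883, 0.1352]
eef_rot: [[0.955, 0.023, 0.295], [0.022, -1.0, 0.008], [0.295, -0.001, -0.956]]
ft_force: [-5.3, -4.0, 11.4]
gripper_width: 0.709
finger_force: 83.8
```

Call:
arm_command --pt "0.003 0 -0.0096 0 0 0 0.4" --pt "0.003 0 -0.0096 0 0 0 0.4" --pt "0.003 0 -0.0096 0 0 0 0.4" --pt "0 0 0 0 0 0 0.4" --pt "0 0 0 0 0 0 0.4"

```text
time_s: 5.65
eef_pos: [0.5071, 0.0889, 0.164]
eef_rot: [[0.956, 0.024, 0.294], [0.022, -1.0, 0.009], [0.294, -0.002, -0.956]]
ft_force: [-0.8, -0.3, -3.4]
gripper_width: 0.704
finger_force: 87.6
```

```bash
cat > wt.py <<'E'
from g import *
o=show();F=[]
for i in range(10):
    p=read_camera('scene'); F.append(get_obs()['ft_force'])
F=np.array(F);print(F.mean(0),F.std(0)/3, "kg",-F.mean(0)[2]/9.81)
E
python3 wt.py
```

```text
t 5.65 tcp [0.5071 0.0889 0.164 ] w 0.704 f [-0.79 -0.33 -3.35] j [ 0.68 -0.02 -0.79  0.33 -0.58  0.66]
[-0.09311053 -0.03133863 -3.49708421] [0.17266613 0.15572067 0.17496027] kg 0.3564815709192632
```

A is the empty one (0.356 kg). I put it back and weigh b.

Call:
arm_command --pt "-0.003 0 0.0096 0 0 0 0.4" --pt "-0.003 0 0.0096 0 0 0 0.4" --pt "-0.003 0 0.0096 0 0 0 0.4" --pt "0 0 0 0 0 0 0.4" --pt "0 0 0 0 0 0 0.7" --pt "0 0 0 0 0 0 0.85" --pt "0 0 0 0 0 0 1" --pt "0 0 0 0 0 0 1" --pt "0 0 -0.02 0 0 0 1" --pt "0 0 -0.04 0 0 0 1"

```text
time_s: 7.15
eef_pos: [0.4885, 0.0878, 0.1896]
eef_rot: [[0.957, 0.024, 0.289], [0.023, -1.0, 0.005], [0.289, 0.002, -0.957]]
ft_force: [1.9, 0.9, 1.0]
gripper_width: 0.998
finger_force: 0.0
```

Call:
arm_command --pt "0 0 -0.04 0 0 0 1" --pt "0 0.02 -0.01 0 0 0 1" --pt "0 0.04 0 0 0 0 1" --pt "0 0.035 0 0 0 0 1" --pt "0 0.015 0 0 0 0 1" --pt "0 0 0 0 0 0 1"

```text
time_s: 7.75
eef_pos: [0.4777, -0.0231, 0.2395]
eef_rot: [[0.955, 0.022, 0.295], [0.02, -1.0, 0.008], [0.295, -0.002, -0.956]]
ft_force: [-0.3, -0.0, 0.3]
gripper_width: 0.998
finger_force: 0.0
```

```bash
python3 -c "
from g import *
show(); go(*grasp('b'),3)"
```

```text
t 7.75 tcp [ 0.4777 -0.0231  0.2395] w 0.998 f [-0.28 -0.01  0.33] j [ 0.47 -0.18 -0.68  0.17 -0.8   1.02]
N 3 [0.0004, -0.0007, 0.0367, -0.0004, 0.0003, -0.0013]
```

Call:
arm_command --pt "0 -0.001 0.035 0 0 -0.002 1" --pt "0.001 -0.001 0.035 0 0 -0.002 1" --pt "0 0 0.025 0 0 0 1" --pt "0 0 0.015 0 0 0 1" --pt "0 0 0 0 0 0 1" --pt "0 0 0 0 0 0 0.8" --pt "0 0 0 0 0 0 0.6" --pt "0 0 0 0 0 0 0.4" --pt "0 0 0 0 0 0 0.4" --pt "0 0 0 0 0 0 0.4"

```text
time_s: 8.75
eef_pos: [0.5104, -0.0208, 0.1365]
eef_rot: [[0.955, 0.027, 0.295], [0.027, -1.0, 0.006], [0.295, 0.002, -0.956]]
ft_force: [-1.0, -17.2, 11.6]
gripper_width: 0.711
finger_force: 83.6
```

Call:
arm_command --pt "0.003 0 -0.0096 0 0 0 0.4" --pt "0.003 0 -0.0096 0 0 0 0.4" --pt "0.003 0 -0.0096 0 0 0 0.4" --pt "0 0 0 0 0 0 0.4" --pt "0 0 0 0 0 0 0.4"

```text
time_s: 9.25
eef_pos: [0.5103, -0.0187, 0.1645]
eef_rot: [[0.955, 0.028, 0.294], [0.026, -1.0, 0.009], [0.294, -0.001, -0.956]]
ft_force: [0.1, -0.5, -7.7]
gripper_width: 0.709
finger_force: 88.8
```

```bash
python3 wt.py
```

```text
t 9.25 tcp [ 0.5103 -0.0187  0.1645] w 0.709 f [ 0.09 -0.51 -7.7 ] j [ 0.43 -0.03 -0.76  0.21 -0.58  1.  ]
[ 0.18755887 -0.10479559 -8.18795645] [0.14631229 0.20298284 0.154211  ] kg 0.834654072277383
```

B is the full one (0.83 kg), so c is the part-used one by elimination. I lift b clear.

Call:
arm_command --pt "0.006 0 -0.019 0 0 0 0.4" --pt "0.012 0 -0.038 0 0 0 0.4" --pt "0.012 0 -0.038 0 0 0 0.4" --pt "0.012 0 -0.038 0 0 0 0.4" --pt "0.009 0 -0.0285 0 0 0 0.4" --pt "0 0 0 0 0 0 0.4"

```text
time_s: 10.35
eef_pos: [0.5145, -0.0183, 0.3393]
eef_rot: [[0.953, 0.028, 0.302], [0.026, -1.0, 0.011], [0.302, -0.002, -0.953]]
ft_force: [1.3, -0.3, -8.7]
gripper_width: 0.705
finger_force: 92.5
```

```bash
cat >> g.py <<'E'
def place(xy,floor,az,up=0,tilt=.797,h=H):
    Rt=rot(az,tilt); return np.r_[xy,floor+h+up]+grip_depth*Rt[:,2],Rt
DISH=np.r_[.538,.3622]; BAY=np.r_[.456,-.364]
E
python3 -c "
from g import *
show(); go(*place(DISH,.01,0,up=.12)); print(place(DISH,.01,0))"
```

```text
t 10.35 tcp [ 0.5145 -0.0183  0.3393] w 0.705 f [ 1.33 -0.3  -8.74] j [ 0.44 -0.17 -0.43  0.14 -1.02  1.11]
N 9 [-0.0011, -0.0422, 0.0116, -0.0019, 0.0545, 0.0026]
(array([0.55137541, 0.3622    , 0.1249314 ]), array([[ 0.69885564,  0.        ,  0.71526275],
       [ 0.        , -1.        ,  0.        ],
       [ 0.71526275,  0.        , -0.69885564]]))
```

```bash
python3 -c "
from g import *
go(*place(DISH,.01,0,up=.23),10)"
```

```text
N 10 [0.0045, -0.038, 0.0008, -0.0017, 0.049, 0.0023]
```

Call:
arm_command --pt "0.0045 -0.038 0.0008 -0.0017 0.049 0.0023 0.4" --pt "0.0045 -0.038 0.0008 -0.0017 0.049 0.0023 0.4" --pt "0.0045 -0.038 0.0008 -0.0017 0.049 0.0023 0.4" --pt "0.0045 -0.038 0.0008 -0.0017 0.049 0.0023 0.4" --pt "0.0045 -0.038 0.0008 -0.0017 0.049 0.0023 0.4" --pt "0.0045 -0.038 0.0008 -0.0017 0.049 0.0023 0.4" --pt "0.0045 -0.038 0.0008 -0.0017 0.049 0.0023 0.4" --pt "0.0045 -0.038 0.0008 -0.0017 0.049 0.0023 0.4" --pt "0.0045 -0.038 0.0008 -0.0017 0.049 0.0023 0.4" --pt "0.0045 -0.038 0.0008 -0.0017 0.049 0.0023 0.4"

```text
time_s: 11.35
eef_pos: [0.5478, 0.3633, 0.3456]
eef_rot: [[0.706, 0.002, 0.708], [0.003, -1.0, -0.001], [0.708, 0.003, -0.706]]
ft_force: [0.4, -0.6, -7.4]
gripper_width: 0.707
finger_force: 93.1
```

```bash
python3 -c "
from g import *
show(); go(*place(DISH,.01,0,up=.05))
p=read_camera('scene')
im=p['pixels'][120:300,200:440,::-1];cv2.imwrite('pics/c3.png',cv2.resize(im,None,fx=3,fy=3))"
```

```text
t 11.35 tcp [0.5478 0.3633 0.3456] w 0.707 f [ 0.42 -0.61 -7.4 ] j [ 1.08 -0.   -0.76  1.14 -0.76 -0.36]
N 4 [-0.0297, 0.0002, 0.0306, 0.0003, 0.0024, 0.0008]
```

View pics/c3.png

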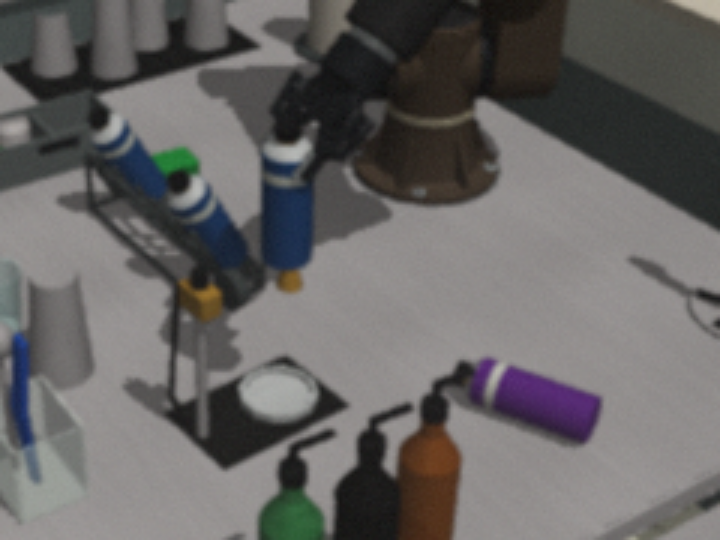

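The cylinder hangs upright (crop 288,200) above the dish side. The rack holds a and c, and nothing else has moved. Next I measure its tilt before lowering.

```bash
cat > fit.py <<'E'
from g import *
from scipy.optimize import least_squares
def fit(c,rxy=.07,zlo=.02,zhi=.3):
    P=[];C=[]
    for n in("scene","top"):
        p=read_camera(n); k=p["depth"]>0; P.append(cloud(p)[k]);C.append(p["pixels"][k].astype(int))
    P=np.vstack(P);C=np.vstack(C)
    B=P[(C[:,2]>C[:,0]+25)&(C[:,2]>C[:,1]+8)&(np.hypot(*(P[:,:2]-c).T)<rxy)&(P[:,2]>zlo)&(P[:,2]<zhi)]
    zm=np.median(B[:,2])
    def f(q):
        d=np.r_[q[2],q[3],1];d/=np.linalg.norm(d);return np.linalg.norm(np.cross(B-[q[0],q[1],zm],d),axis=1)-.031
    r=least_squares(f,[c[0],c[1],0,0],loss="soft_l1",f_scale=.003);q=r.x
    print("fit n",len(B),"zm",zm.round(3),"xy@zm",q[:2].round(4),"slope",q[2:].round(3),"rms",np.sqrt((r.fun**2).mean()).round(4),"z",np.percentile(B[:,2],[1,99]).round(3));return q,zm
E
python3 -c "
from fit import *
o=show();fit(o['eef_pos'][:2],zlo=.15,zhi=.42); go(*place(DISH,.01,.15,up=.06),5)"
```

```text
t 11.4 tcp [0.5481 0.3697 0.3453] w 0.702 f [-0.43 11.37 -6.11] j [ 1.09  0.   -0.76  1.15 -0.76 -0.37]
fit n 425 zm 0.29 xy@zm [0.5308 0.3702] slope [0.02  0.008] rms 0.0026 z [0.232 0.371]
N 5 [-0.0222, -0.0001, 0.0229, 0.0217, 0.0025, -0.0198]
```

```bash
python3 -c "
from fit import *
show(); go(*place(DISH+[.0025,0],.01,.15,up=.06,tilt=.807),6)"
```

```text
t 11.5 tcp [0.548  0.3638 0.3444] w 0.701 f [ 0.28 -2.13 -7.82] j [ 1.08 -0.   -0.76  1.14 -0.76 -0.36]
N 6 [-0.0183, -0.0001, 0.0193, 0.0181, 0.0037, -0.0164]
```

Call:
arm_command --pt "-0.0183 0 0.0193 0.018 0.0037 -0.0164 0.4" --pt "-0.0183 0 0.0193 0.018 0.0037 -0.0164 0.4" --pt "-0.0183 0 0.0193 0.018 0.0037 -0.0164 0.4" --pt "-0.0183 0 0.0193 0.018 0.0037 -0.0164 0.4" --pt "-0.0183 0 0.0193 0.018 0.0037 -0.0164 0.4" --pt "-0.0183 0 0.0193 0.018 0.0037 -0.0164 0.4" --pt "0 0 0 0 0 0 0.4" --pt "0 0 0 0 0 0 0.4"

```text
time_s: 12.3
eef_pos: [0.5407, 0.3763, 0.2264]
eef_rot: [[0.723, 0.115, 0.682], [0.104, -0.993, 0.056], [0.683, 0.03, -0.73]]
ft_force: [0.6, -0.3, -7.0]
gripper_width: 0.706
finger_force: 93.6
```

```bash
python3 -c "
from fit import *
o=show();q,zm=fit(o['eef_pos'][:2],zlo=.06,zhi=.25); go(*place(DISH+[.0025,0],.01,.15,up=.005,tilt=.807),4)"
```

```text
t 12.3 tcp [0.5407 0.3763 0.2264] w 0.706 f [ 0.56 -0.27 -6.96] j [ 0.85  0.09 -0.94  1.67 -0.5  -0.68]
fit n 324 zm 0.17 xy@zm [0.5215 0.3732] slope [0.033 0.037] rms 0.0025 z [0.111 0.248]
N 4 [-0.0149, 0.0029, 0.0194, 0.0115, 0.0135, -0.0012]
```

```bash
python3 -c "
from fit import *
go(*place(DISH+[.0025,0],.01,-.4,up=.09,tilt=.807),9)"
```

```text
N 9 [0.0002, 0.0019, 0.0021, -0.0379, 0.005, 0.0428]
```

Call:
arm_command --pt "0.0002 0.0019 0.0021 -0.038 0.005 0.043 0.4" --pt "0.0002 0.0019 0.0021 -0.038 0.005 0.043 0.4" --pt "0.0002 0.0019 0.0021 -0.038 0.005 0.043 0.4" --pt "0.0002 0.0019 0.0021 -0.038 0.005 0.043 0.4" --pt "0.0002 0.0019 0.0021 -0.038 0.005 0.043 0.4" --pt "0.0002 0.0019 0.0021 -0.038 0.005 0.043 0.4" --pt "0.0002 0.0019 0.0021 -0.038 0.005 0.043 0.4" --pt "0.0002 0.0019 0.0021 -0.038 0.005 0.043 0.4" --pt "0.0002 0.0019 0.0021 -0.038 0.005 0.043 0.4" --pt "0 0 0 0 0 0 0.4"

```text
time_s: 13.4
eef_pos: [0.5534, 0.3581, 0.2147]
eef_rot: [[0.637, -0.392, 0.664], [-0.273, -0.92, -0.282], [0.721, -0.001, -0.693]]
ft_force: [-0.0, 0.6, -8.1]
gripper_width: 0.705
finger_force: 93.7
```

```bash
python3 -c "
from fit import *
o=show();print(o['eef_rot'].round(3).tolist());q,zm=fit(o['eef_pos'][:2],zlo=.06,zhi=.26); go(*place(DISH+[.0025,0],.01,-.4,up=.03,tilt=.807),4)"
```

```text
t 13.4 tcp [0.5534 0.3581 0.2147] w 0.705 f [-0.05  0.64 -8.11] j [ 1.14  0.27 -0.75  1.13 -0.92 -0.86]
[[0.637, -0.392, 0.664], [-0.273, -0.92, -0.282], [0.721, -0.001, -0.693]]
fit n 342 zm 0.155 xy@zm [0.5378 0.3642] slope [0.01  0.008] rms 0.0027 z [0.098 0.24 ]
N 4 [-0.0108, 0.0001, 0.0103, 0.0001, 0.0003, -0.0002]
```

Call:
arm_command --pt "-0.0144 0 0.0139 0 0 0 0.4" --pt "-0.0144 0 0.0139 0 0 0 0.4" --pt "-0.0144 0 0.0139 0 0 0 0.4" --pt "-0.0108 0 0.0104 0 0 0 0.4" --pt "-0.0058 0 0.0056 0 0 0 0.4" --pt "0 0 0 0 0 0 0.4" --pt "0 0 0 0 0 0 0.4"

```text
time_s: 14.2
eef_pos: [0.5541, 0.3556, 0.1325]
eef_rot: [[0.636, -0.393, 0.665], [-0.272, -0.92, -0.284], [0.723, -0.0, -0.691]]
ft_force: [1.7, -2.9, -2.0]
gripper_width: 0.707
finger_force: 94.0
```

```bash
python3 -c "
from fit import *
o=show();q,zm=fit(o['eef_pos'][:2],zlo=.03,zhi=.2); z=(o['eef_pos']-grip_depth*o['eef_rot'][:,2])[2]-.128; print('base',z)"
```

```text
t 14.2 tcp [0.5541 0.3556 0.1325] w 0.707 f [ 1.73 -2.92 -2.04] j [ 1.07  0.37 -0.85  1.34 -0.83 -1.08]
fit n 288 zm 0.079 xy@zm [0.5393 0.3613] slope [-0.011  0.016] rms 0.003 z [0.031 0.158]
base 0.017455335904657143
```

Call:
arm_command --pt "0 0 0 0 0 0 0.4" --pt "-0.0022 0 0.0021 0 0 0 0.4" --pt "0 0 0 0 0 0 0.4"

```text
time_s: 14.6
eef_pos: [0.5552, 0.3552, 0.1324]
eef_rot: [[0.631, -0.394, 0.668], [-0.272, -0.919, -0.285], [0.726, -0.001, -0.687]]
ft_force: [-5.0, -9.6, 18.9]
gripper_width: 0.704
finger_force: 96.2
```

```bash
python3 -c "
from fit import *
for i in range(4): o=show();fit(np.r_[.538,.362],zlo=.03,zhi=.2) if i%2==0 else read_camera('top')"
```

```text
t 14.6 tcp [0.5552 0.3552 0.1324] w 0.704 f [-5.04 -9.57 18.88] j [ 1.06  0.37 -0.85  1.35 -0.83 -1.09]
fit n 285 zm 0.08 xy@zm [0.5398 0.3615] slope [ 0.01 -0.01] rms 0.0027 z [0.032 0.16 ]
t 14.7 tcp [0.5551 0.3552 0.1324] w 0.706 f [-4.13 -9.45 18.8 ] j [ 1.06  0.37 -0.85  1.34 -0.83 -1.09]
t 14.75 tcp [0.5551 0.3552 0.1324] w 0.704 f [-4.15 -9.58 17.98] j [ 1.06  0.37 -0.85  1.34 -0.83 -1.09]
fit n 288 zm 0.079 xy@zm [0.5396 0.3619] slope [0.012 0.004] rms 0.0029 z [0.031 0.16 ]
t 14.85 tcp [0.555  0.3552 0.1324] w 0.706 f [ -4.38 -10.12  18.55] j [ 1.06  0.37 -0.85  1.34 -0.83 -1.09]
```

The blue top is at z 0.160, so the base is on the dish floor (0.010). Release and back off.

Call:
arm_command --pt "0.001 0 -0.001 0 0 0 0.4" --pt "0 0 0 0 0 0 0.65" --pt "0 0 0 0 0 0 0.75" --pt "0 0 0 0 0 0 0.85" --pt "0 0 0 0 0 0 1" --pt "0 0 0 0 0 0 1" --pt "0 0 -0.02 0 0 0 1" --pt "0 0 -0.04 0 0 0 1" --pt "0 0 -0.04 0 0 0 1" --pt "0 0 -0.04 0 0 0 1"

```text
time_s: 15.9
eef_pos: [0.4592, 0.3962, 0.2269]
eef_rot: [[0.638, -0.392, 0.663], [-0.271, -0.92, -0.284], [0.721, 0.002, -0.693]]
ft_force: [1.7, 1.7, 0.1]
gripper_width: 0.998
finger_force: 0.0
```

```bash
python3 -c "
from fit import *
o=show();fit(np.r_[.538,.362],zlo=.03,zhi=.2)
p,Rt=grasp('a',back=.11); go(p,Rt); print(p)"
```

```text
t 15.9 tcp [0.4592 0.3962 0.2269] w 0.998 f [1.66 1.68 0.14] j [ 1.38  0.24 -0.73  0.94 -1.06 -0.89]
fit n 336 zm 0.088 xy@zm [0.5401 0.3609] slope [-0.006 -0.003] rms 0.0027 z [0.031 0.162]
N 7 [0.0105, 0.0433, 0.006, 0.0314, -0.0712, -0.0524]
[0.47473757 0.08855112 0.23973638]
```

```bash
python3 -c "
from fit import *
go(*grasp('a',tilt=.1,back=.11),9); print(grasp('a',tilt=.1,back=.11)[0])"
```

```text
N 9 [0.0103, 0.0333, 0.0046, 0.0204, -0.0773, -0.0434]
[0.49259819 0.08899773 0.24335804]
```

Call:
arm_command --pt "0.0103 0.0333 0.0046 0.0204 -0.0773 -0.0434 1" --pt "0.0103 0.0333 0.0046 0.0204 -0.0773 -0.0434 1" --pt "0.0103 0.0333 0.0046 0.0204 -0.0773 -0.0434 1" --pt "0.0103 0.0333 0.0046 0.0204 -0.0773 -0.0434 1" --pt "0.0103 0.0333 0.0046 0.0204 -0.0773 -0.0434 1" --pt "0.0103 0.0333 0.0046 0.0204 -0.0773 -0.0434 1" --pt "0.0103 0.0333 0.0046 0.0204 -0.0773 -0.0434 1" --pt "0.0103 0.0333 0.0046 0.0204 -0.0773 -0.0434 1" --pt "0.0103 0.0333 0.0046 0.0204 -0.0773 -0.0434 1" --pt "0 0 0 0 0 0 1"

```text
time_s: 17.0
eef_pos: [0.4913, 0.0951, 0.243]
eef_rot: [[0.991, -0.008, 0.13], [-0.006, -1.0, -0.02], [0.13, 0.019, -0.991]]
ft_force: [-0.0, 0.1, -0.6]
gripper_width: 1.002
finger_force: 0.0
```

```bash
python3 -c "
from fit import *
show(); read_camera('top'); go(*grasp('a',tilt=.1,back=.06),2); P=np.load('x.npy') if 0 else 0
" ; sed -i 's/^im=.*$//' m.py; python3 m.py | grep '^[abc] '
```

```text
t 17.0 tcp [0.4913 0.0951 0.243 ] w 1.002 f [-0.03  0.12 -0.63] j [ 0.66 -0.02 -0.48  0.11 -1.02  0.85]
N 2 [0.0004, 0.0032, 0.0248, 0.0117, -0.0159, -0.0168]
a 286 lean,yaw [0.462 0.003] rms 0.003 base(top) [0.4409 0.0882 0.04  ] base(band) [0.4516 0.0882 0.0614] [-0.01393113  0.02060193] [0.03827337 0.04349387 0.04740985]
b 0 lean,yaw [0.5 0. ] rms nan base(top) [ 0.4015 -0.025  -0.0603] base(band) None 0 [-0.10303424 -0.09745251 -0.02547157]
c 305 lean,yaw [0.488 0.041] rms 0.0031 base(top) [ 0.4474 -0.1323  0.0404] base(band) [ 0.4564 -0.132   0.0574] [0.00614285 0.03363953] [0.05906301 0.0651994  0.0675977 ]m.py:21: RuntimeWarning: Mean of empty slice.
  print(n,len(B),"lean,yaw",q[2:].round(3),"rms",np.sqrt((r.fun**2).mean()).round(4),"base(top)",(o+d*(top[2]-.18)).round(4),"base(band)",None if base is None else base.round(4),np.percentile(bs,[5,95])if len(bs) else 0, top)
  ret = ret.dtype.type(ret / rcount)
```

```bash
python3 -c "
from fit import *
show(); go(*grasp('a',tilt=.1,back=.06,h=.133),2);go(*grasp('a',tilt=.1,h=.133),4)"
```

```text
t 17.15 tcp [0.4894 0.098  0.2423] w 1.001 f [ 0.08  0.45 -0.42] j [ 0.67 -0.02 -0.49  0.12 -1.02  0.84]
N 2 [0.0025, 0.0041, 0.0227, 0.0119, -0.016, -0.0152]
N 4 [0.001, 0.0019, 0.0263, 0.0059, -0.008, -0.0076]
```

Call:
arm_command --pt "0.0025 0.0041 0.0227 0.0119 -0.016 -0.0152 1" --pt "0.0025 0.0041 0.0227 0.0119 -0.016 -0.0152 1" --pt "0 0 0 0 0 0 1"

```text
time_s: 17.45
eef_pos: [0.4982, 0.0902, 0.1957]
eef_rot: [[0.995, 0.029, 0.096], [0.029, -1.0, 0.001], [0.096, 0.001, -0.995]]
ft_force: [-0.1, 0.1, -0.4]
gripper_width: 0.998
finger_force: 0.0
```

```bash
python3 -c "
from fit import *
show();read_camera('top');show(); go(*grasp('a',tilt=.1,h=.133),4)"
```

```text
t 17.45 tcp [0.4982 0.0902 0.1957] w 0.998 f [-0.07  0.07 -0.36] j [ 0.61  0.05 -0.5   0.07 -0.94  0.95]
t 17.5 tcp [0.4989 0.0904 0.1973] w 1.0 f [-0.19  0.28  0.76] j [ 0.61  0.05 -0.5   0.07 -0.94  0.95]
N 4 [0.0003, 0.0003, 0.0149, 0.0002, 0.0005, 0.0009]
```

Call:
arm_command --pt "0.0005 0.0003 0.02 0 0.002 0.001 1" --pt "0.0005 0.0003 0.02 0 0 0.001 1" --pt "0 0 0.013 0 0 0 1" --pt "0 0 0.006 0 0 0 1" --pt "0 0 0 0 0 0 1" --pt "0 0 0 0 0 0 0.8" --pt "0 0 0 0 0 0 0.6" --pt "0 0 0 0 0 0 0.4" --pt "0 0 0 0 0 0 0.4" --pt "0 0 0 0 0 0 0.4" --squeeze 80

```text
time_s: 18.5
eef_pos: [0.5071, 0.0891, 0.1417]
eef_rot: [[0.994, 0.026, 0.103], [0.026, -1.0, 0.003], [0.103, -0.0, -0.995]]
ft_force: [-3.3, -5.3, 8.5]
gripper_width: 0.706
finger_force: 85.0
```

Call:
arm_command --pt "0.001 0 -0.01 0 0 0 0.4" --pt "0.002 0 -0.02 0 0 0 0.4" --pt "0.004 0 -0.04 0 0 0 0.4" --pt "0.0045 0 -0.045 0 0 0 0.4" --pt "0.0045 0 -0.045 0 0 0 0.4" --pt "0.004 0 -0.04 0 0 0 0.4" --pt "0.002 0 -0.02 0 0 0 0.4" --pt "0 0 0 0 0 0 0.4" --pt "0 0 0 0 0 0 0.4"

```text
time_s: 19.4
eef_pos: [0.5056, 0.0896, 0.3606]
eef_rot: [[0.995, 0.026, 0.101], [0.026, -1.0, 0.005], [0.101, -0.002, -0.995]]
ft_force: [0.2, 1.3, -5.4]
gripper_width: 0.707
finger_force: 88.3
```

```bash
python3 -c "
from fit import *
show();go(*place(BAY,.005,-1.1,up=.24,tilt=.597,h=.138))
p=place(BAY,.005,-1.1,up=.24,tilt=.597,h=.138);print(p[0])
q,_=place(np.r_[.45,-.08],.005,-.3,up=.26,tilt=.4,h=.138);go(q,rot(-.4,.4),6)"
```

```text
t 19.4 tcp [0.5056 0.0896 0.3606] w 0.707 f [ 0.18  1.27 -5.42] j [ 0.6  -0.04 -0.21  0.06 -1.31  0.99]
N 11 [0.0158, 0.0412, 0.0067, -0.0355, 0.0402, 0.097]
[ 0.46076841 -0.37336879  0.36753462]
N 6 [-0.0028, 0.0298, -0.0047, -0.018, 0.049, 0.0689]
```

Call:
arm_command --pt "0.0158 0.0412 0.0067 -0.0355 0.04 0.097 0.4" --pt "0.0158 0.0412 0.0067 -0.0355 0.04 0.097 0.4" --pt "0.0158 0.0412 0.0067 -0.0355 0.04 0.097 0.4" --pt "0.0158 0.0412 0.0067 -0.0355 0.04 0.097 0.4" --pt "0.0158 0.0412 0.0067 -0.0355 0.04 0.097 0.4" --pt "0.0158 0.0412 0.0067 -0.0355 0.04 0.097 0.4" --pt "0.0158 0.0412 0.0067 -0.0355 0.04 0.097 0.4" --pt "0.0158 0.0412 0.0067 -0.0355 0.04 0.097 0.4" --pt "0.0158 0.0412 0.0067 -0.0355 0.04 0.097 0.4" --pt "0.0158 0.0412 0.0067 -0.0355 0.04 0.097 0.4"

```text
time_s: 20.4
eef_pos: [0.4857, -0.3381, 0.3622]
eef_rot: [[0.469, -0.843, 0.264], [-0.71, -0.538, -0.455], [0.525, 0.026, -0.851]]
ft_force: [0.2, -0.4, -3.0]
gripper_width: 0.704
finger_force: 88.2
```

Call:
arm_command --pt "0.0158 0.0412 0.0067 -0.0355 0.04 0.097 0.4" --pt "0 0 0 0 0 0 0.4" --pt "0 0 0 0 0 0 0.4"

```text
time_s: 20.7
eef_pos: [0.4603, -0.3738, 0.3662]
eef_rot: [[0.377, -0.892, 0.251], [-0.738, -0.453, -0.5], [0.559, 0.004, -0.829]]
ft_force: [0.3, 0.1, -3.5]
gripper_width: 0.7
finger_force: 89.0
```

```bash
python3 wt.py; python3 -c "
from fit import *
o=show();fit(o['eef_pos'][:2],zlo=.2,zhi=.42);go(*place(BAY,.005,-1.1,up=.12,tilt=.597,h=.138))"
```

```text
t 20.7 tcp [ 0.4603 -0.3738  0.3662] w 0.7 f [ 0.31  0.06 -3.51] j [-0.1  -0.13 -0.64  0.68 -0.84  0.16]
[-0.18194516  0.16317971 -3.40077143] [0.21628951 0.12936485 0.2031981 ] kg 0.34666375413009104
t 21.2 tcp [ 0.4624 -0.3731  0.3684] w 0.702 f [-0.06  0.55 -4.3 ] j [-0.1  -0.13 -0.64  0.68 -0.84  0.16]
fit n 256 zm 0.304 xy@zm [ 0.454  -0.3615] slope [ 0.056 -0.002] rms 0.005 z [0.246 0.388]
N 3 [-0.0228, 0.0004, 0.0333, 0.0002, 0.0004, 0.0004]
```

Call:
arm_command --pt "-0.017 0 0.025 0 0 0 0.4" --pt "-0.02 0 0.03 0 0 0 0.4" --pt "-0.02 0 0.03 0 0 0 0.4" --pt "-0.01 0 0.015 0 0 0 0.4" --pt "0 0 0 0 0 0 0.4" --pt "0 0 0 0 0 0 0.4"

```text
time_s: 21.9
eef_pos: [0.4624, -0.3747, 0.2489]
eef_rot: [[0.376, -0.891, 0.254], [-0.737, -0.454, -0.501], [0.562, 0.001, -0.827]]
ft_force: [0.4, 0.2, -2.2]
gripper_width: 0.699
finger_force: 88.9
```

```bash
python3 -c "
from fit import *
o=show();print(o['eef_rot'][2].round(3));fit(BAY,zlo=.1,zhi=.3,rxy=.06);go(*place(BAY,.005,-1.1,up=.02,tilt=.597,h=.138))
p=read_camera('scene')
im=p['pixels'][90:210,160:320,::-1];cv2.imwrite('pics/c4.png',cv2.resize(im,None,fx=4,fy=4))"
```

```text
t 21.9 tcp [ 0.4624 -0.3747  0.2489] w 0.699 f [ 0.38  0.23 -2.22] j [-0.22 -0.05 -0.9   1.   -0.54 -0.15]
[ 0.562  0.001 -0.827]
fit n 233 zm 0.183 xy@zm [ 0.4534 -0.3628] slope [0.003 0.033] rms 0.005 z [0.127 0.269]
N 3 [-0.0198, 0.0007, 0.0279, -0.0003, -0.0003, 0.0]
```

View pics/c4.png

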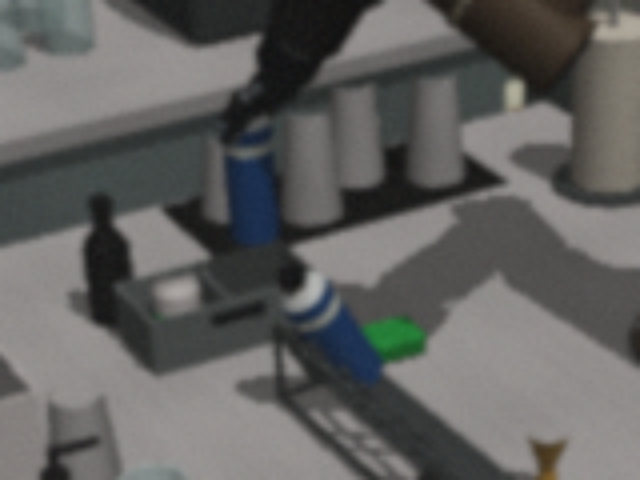

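The cylinder hangs upright over the free bay (crop 255,195), the crate and filter are untouched, and c still leans in the rack. The wrist is drifting towards j4's limit, so I swing the azimuth before lowering.

```bash
python3 -c "
from fit import *
go(*place(BAY,.005,-1.55,up=.12,tilt=.597,h=.138),6)"
```

```text
N 6 [-0.0005, 0.0012, 0.0002, -0.0424, -0.0001, 0.062]
```

Call:
arm_command --pt "-0.0005 0.0012 0 -0.0424 0 0.062 0.4" --pt "-0.0005 0.0012 0 -0.0424 0 0.062 0.4" --pt "-0.0005 0.0012 0 -0.0424 0 0.062 0.4" --pt "-0.0005 0.0012 0 -0.0424 0 0.062 0.4" --pt "-0.0005 0.0012 0 -0.0424 0 0.062 0.4" --pt "-0.0005 0.0012 0 -0.0424 0 0.062 0.4" --pt "0 0 0 0 0 0 0.4" --pt "0 0 0 0 0 0 0.4"

```text
time_s: 22.85
eef_pos: [0.4557, -0.3733, 0.247]
eef_rot: [[0.02, -1.0, 0.012], [-0.827, -0.023, -0.562], [0.562, 0.001, -0.827]]
ft_force: [-0.1, -1.2, -3.6]
gripper_width: 0.701
finger_force: 89.0
```

```bash
python3 -c "
from fit import *
o=show();fit(BAY,zlo=.1,zhi=.27,rxy=.05);print(o['eef_rot'].round(3).tolist());go(*place(BAY,.005,-1.55,up=.03,tilt=.597,h=.138),5)"
```

```text
t 22.85 tcp [ 0.4557 -0.3733  0.247 ] w 0.701 f [-0.06 -1.22 -3.63] j [-0.07  0.07 -0.75  0.81 -0.88 -0.48]
fit n 211 zm 0.188 xy@zm [ 0.453  -0.3606] slope [ 0.053 -0.005] rms 0.0051 z [0.129 0.267]
[[0.02, -1.0, 0.012], [-0.827, -0.023, -0.562], [0.562, 0.001, -0.827]]
N 5 [-0.0099, -0.0003, 0.0149, 0.0002, 0.0001, 0.0005]
```

Call:
arm_command --pt "-0.0112 0 0.0165 0 0 0 0.4" --pt "-0.0112 0 0.0165 0 0 0 0.4" --pt "-0.0112 0 0.0165 0 0 0 0.4" --pt "-0.0112 0 0.0165 0 0 0 0.4" --pt "-0.0085 0 0.0124 0 0 0 0.4" --pt "0 0 0 0 0 0 0.4" --pt "0 0 0 0 0 0 0.4"

```text
time_s: 23.65
eef_pos: [0.4542, -0.3741, 0.1522]
eef_rot: [[0.019, -1.0, 0.009], [-0.827, -0.021, -0.562], [0.562, 0.003, -0.827]]
ft_force: [0.4, -0.3, -3.3]
gripper_width: 0.702
finger_force: 88.9
```

```bash
python3 -c "
from fit import *
o=show();fit(BAY,zlo=.03,zhi=.2,rxy=.05)"
```

```text
t 23.65 tcp [ 0.4542 -0.3741  0.1522] w 0.702 f [ 0.35 -0.32 -3.26] j [-0.16  0.17 -0.91  1.07 -0.68 -0.74]
fit n 140 zm 0.111 xy@zm [ 0.4502 -0.3608] slope [-0.022  0.015] rms 0.005 z [0.069 0.174]
```

Call:
arm_command --pt "-0.0045 0 0.0066 0 0 0 0.4" --pt "-0.003 0 0.0045 0 0 0 0.4" --pt "0 0 0 0 0 0 0.4" --pt "0 0 0 0 0 0 0.4"

```text
time_s: 24.15
eef_pos: [0.4545, -0.3739, 0.1386]
eef_rot: [[0.018, -1.0, 0.009], [-0.827, -0.02, -0.562], [0.562, 0.002, -0.827]]
ft_force: [0.2, 0.9, -3.3]
gripper_width: 0.7
finger_force: 89.0
```

Call:
arm_command --pt "-0.0015 0 0.0022 0 0 0 0.4" --pt "0 0 0 0 0 0 0.4" --pt "0 0 0 0 0 0 0.4"

```text
time_s: 24.45
eef_pos: [0.4544, -0.3738, 0.1356]
eef_rot: [[0.019, -1.0, 0.009], [-0.827, -0.021, -0.562], [0.562, 0.003, -0.827]]
ft_force: [-0.2, 0.1, -3.3]
gripper_width: 0.703
finger_force: 89.0
```

Call:
arm_command --pt "-0.0015 0 0.0022 0 0 0 0.4" --pt "0 0 0 0 0 0 0.4" --pt "0 0 0 0 0 0 0.4"

```text
time_s: 24.75
eef_pos: [0.4543, -0.3738, 0.1328]
eef_rot: [[0.019, -1.0, 0.009], [-0.827, -0.02, -0.562], [0.562, 0.003, -0.827]]
ft_force: [-0.3, -0.2, -3.5]
gripper_width: 0.706
finger_force: 89.0
```

Call:
arm_command --pt "-0.0015 0 0.0022 0 0 0 0.4" --pt "0 0 0 0 0 0 0.4" --pt "0 0 0 0 0 0 0.4"

```text
time_s: 25.05
eef_pos: [0.4546, -0.3744, 0.1318]
eef_rot: [[0.018, -1.0, 0.01], [-0.826, -0.02, -0.564], [0.564, 0.002, -0.826]]
ft_force: [-3.9, 3.2, 7.0]
gripper_width: 0.702
finger_force: 90.4
```

The base is on the bay floor. Release and back off.

Call:
arm_command --pt "0.0004 0 -0.0006 0 0 0 0.4" --pt "0 0 0 0 0 0 0.65" --pt "0 0 0 0 0 0 0.75" --pt "0 0 0 0 0 0 0.85" --pt "0 0 0 0 0 0 1" --pt "0 0 0 0 0 0 1" --pt "0 0 -0.02 0 0 0 1" --pt "0 0 -0.04 0 0 0 1" --pt "0 0 -0.04 0 0 0 1" --pt "0.02 0 -0.04 0 0 0 1"

```text
time_s: 26.05
eef_pos: [0.4528, -0.3098, 0.2579]
eef_rot: [[0.021, -1.0, 0.008], [-0.828, -0.022, -0.561], [0.561, 0.006, -0.828]]
ft_force: [2.5, -1.3, 0.8]
gripper_width: 0.998
finger_force: 0.0
```

```bash
python3 -c "
from fit import *
o=show();fit(BAY,zlo=.03,zhi=.2,rxy=.05);fit(DISH,zlo=.03,zhi=.2)
a=read_camera('scene')['pixels'][110:290,150:330];b=read_camera('top')['pixels'][90:270,150:430]
cv2.imwrite('pics/end.png',cv2.resize(np.hstack([a,b]),None,fx=1.7,fy=1.7)[...,::-1])"; python3 m.py 2>/dev/null| grep '^c '
```

```text
t 26.05 tcp [ 0.4528 -0.3098  0.2579] w 0.998 f [ 2.53 -1.33  0.82] j [ 0.1   0.03 -0.75  0.73 -0.99 -0.54]
fit n 102 zm 0.101 xy@zm [ 0.4502 -0.36  ] slope [ 0.064 -0.04 ] rms 0.0053 z [0.063 0.154]
fit n 327 zm 0.088 xy@zm [0.5395 0.3611] slope [ 0.017 -0.011] rms 0.0028 z [0.032 0.16 ]
c 191 lean,yaw [0.514 0.048] rms 0.0035 base(top) [ 0.442  -0.1332  0.0412] base(band) [ 0.4549 -0.1326  0.0641] [0.00197982 0.03926332] [0.05289162 0.05891932 0.06187253]
```

View pics/end.png

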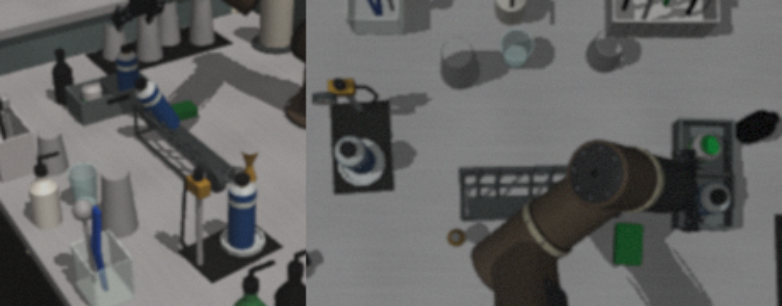

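Both cylinders stand upright: full in the dish (left half, 241,215) and empty in the bay (left half, 126,70). The part-used one leans in its place (158,103) and everything else is undisturbed. I raise the arm clear, then hand in.

Call:
arm_command --pt "0.011 0 -0.0165 0 0 0 1" --pt "0.017 0 -0.025 0 0 0 1" --pt "0.017 0 -0.025 0 0 0 1" --pt "0 0 0 0 0 0 1" --pt "0 0 0 0 0 0 1"

```text
time_s: 26.95
eef_pos: [0.4534, -0.3117, 0.3378]
eef_rot: [[0.018, -1.0, 0.008], [-0.827, -0.02, -0.562], [0.562, 0.003, -0.827]]
ft_force: [0.4, 0.1, -1.1]
gripper_width: 1.002
finger_force: 0.0
```

```bash
python3 -c "
from fit import *
show();fit(DISH,zlo=.03,zhi=.2);fit(BAY,zlo=.03,zhi=.2,rxy=.05);print(job_done())"
```

```text
t 26.95 tcp [ 0.4534 -0.3117  0.3378] w 1.002 f [ 0.4   0.14 -1.1 ] j [ 0.11 -0.03 -0.6   0.66 -1.15 -0.41]
fit n 324 zm 0.087 xy@zm [0.5397 0.361 ] slope [ 0.006 -0.004] rms 0.0027 z [0.031 0.159]
fit n 98 zm 0.1 xy@zm [ 0.4499 -0.3591] slope [0.082 0.033] rms 0.0049 z [0.066 0.154]
the job is handed in; nothing more can be done
None
```

I handed the job in at about 27 s: the full cylinder (b, 0.83 kg) stands in the dish, the empty one (a, 0.35 kg) stands in the crate's free bay, and the part-used one (c) was never touched and still leans in the rack; I identified c by elimination and did not weigh it.

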